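# Seat the trimming chuck on the potter's wheel

## Task

Pick up the wooden trimming chuck and set it upright on the potter's wheel, centred and fully home over the three drive pegs, its flange flat on the metal head with no gap, and let go. Nobody has measured the angle at which the pegs stand: rest the flange lightly on them and turn the chuck until it goes down, never pressing hard while it is still up on the pegs. Leave the bowl, the bottle and the brush where they are.

Things in the scene. Friction and masses are not known exactly. Their poses are not given: they have to be found in the camera images.
- chuck_mid (a point): Trimming chuck, turned wood, loose, upright, 0.4 to 0.75 kg, 100 mm tall. A plain tubular neck (56 mm outside, 42 mm bore right through, open at both ends) on a round flange 160 mm across, 16 mm thick. Grip the neck from outside above the flange. This point is on the axis, 50 mm above the underside; z is up along the axis.
- chuck_notch (a point): Middle of one of three notches in the chuck's flange: on its underside, 62 mm from the axis, along the chuck's +x. The notches lie 120 degrees apart, 14 mm wide, right through the flange, open at the rim, reaching in to 50 mm from the axis.
- wheel_top (a point): Centre of the upper face of the wheel head, a level aluminium disc 196 mm across, 102 mm above the bench; z is up. x and y follow the housing, NOT the pegs: the head has stopped at any angle, not measured, and is braked so hard that it does not turn. With the flange resting on top of the pegs the chuck's underside is 12 mm above this face; fully home it is at 0.
- boss_top (a point): Top of the centring boss in the middle of the head: 38 mm across, 32 mm tall, its uppermost 10 mm tapering to 22 mm; it enters the chuck's bore. Around it, 62 mm from the centre and 120 degrees apart, stand three drive pegs, 10 mm across, 12 mm tall, the uppermost 3 mm tapering to 5 mm. Any notch may go on any peg, so a turn of at most 60 degrees one way or the other always fits.
- wheel: Table-top potter's wheel, fixed to the bench: a square blue housing 230 x 230 mm, 73 mm tall (rubber foot 240 mm), and the head above it on a short neck. Origin on the bench under the centre of the head.
- bowl: Bystander: white bowl 124 mm across, 50 mm tall; origin at the centre of its underside.
- bottle: Bystander: green bottle 60 mm across, 160 mm tall; origin at the centre of its underside.
- brush: Bystander: brush 190 mm long lying along its x axis; origin under its middle.
Not all that is in view belongs to the job. What is meant by the part that bears chuck_mid is not white, and is the larger of those in its own colour.

How it is judged:
On the way:
1. the chuck is lifted clear of the bench in the gripper (height (world z) of chuck_mid above 0.09 m and contact force between the fingers and chuck above 0.5 N), for 0.2 s.
At the end, for the whole second after the job is handed in: The chuck stands at rest on the wheel head, its mid point 50 mm (within 3 mm) above the head's upper face and within 5 mm of its centre line, its axis within 0.04 rad of vertical (z of chuck_mid in the frame of wheel_top between 0.047 and 0.053 m and horizontal distance between chuck_mid and wheel_top below 0.005 m and angle between the z axis of chuck_mid and the z axis of wheel_top, either way round below 0.04 rad and linear speed of chuck below 0.01 m/s); the robot touches nothing.
It fails at once if the chuck is pressed on the wheel with more than 60 N while its flange is still up on the pegs (contact force between chuck and wheel above 60 N and z of chuck_mid in the frame of wheel_top above 0.057 m).
It fails at once if the bowl is moved by more than 30 mm (distance of bowl from where it was at the start of the episode above 0.03 m).
It fails at once if the bottle is moved by more than 30 mm (distance of bottle from where it was at the start of the episode above 0.03 m).
It fails at once if the brush is moved by more than 30 mm (distance of brush from where it was at the start of the episode above 0.03 m).
It also fails if it takes over 64 s, if anything falls off the work surface, if the arm or the gripper's body presses on something with over 40 N, if the wrist force passes 120 N, or if a joint passes its speed limit or range.

## Robot

A 7-joint arm with a two-finger parallel gripper is mounted at the origin on the work surface. World frame = base frame: x ahead of the robot, y to its left, z up, the work surface at z = 0. Lengths are in m, angles in rad, forces in N, time in s.
With the tool pointing down it reaches from about 0.4 to 0.85 m from the base axis. Payload 10.4 kg.
Tool frame: the origin (TCP) lies at the very end of the fingers, on their centre line; the grasp point (between the pads) lies 19 mm behind it; z points along the fingers, y is the line along which they close (so a half turn about z gives the same grasp; the last joint's range is limited). The gripper opens to 87 mm and grips with 3 to 60 N. Pads are 19 mm wide; open, the fingers measure 117 mm over their backs; the gripper's body (75 mm by 190 mm) begins 51 mm behind the grasp point.
Start: joints at [1.271, 0.332, -0.065, 1.46, 0.022, 1.35, -0.088], TCP at [0.171, -0.601, 0.223] pointing down, gripper open.
Joint ranges: [-2.6, 2.6], [-0.5, 2.12], [-1.47, 1.34], [0.16, 2.42], [-1.27, 4.41], [0.06, 2.06], [-2.6, 2.6]. Speed limits (rad/s): [2.22, 2.22, 2.79, 2.79, 3.14, 3.14, 3.14].

## Interface

Orientations are given as a unit quaternion [x, y, z, w].
In Python, from bench import * gives the robot as it stands.
- The arm moves only by the tool step_arm, never from a script. Its arguments are lists of equal length, an entry for each row: "delta_pos": the shift along the world's x, y, z in units of 25 mm (1.0 is 25 mm), a list of three; "turn": the turn about the world's z in units of 0.12 rad (1.0 is 0.12 rad). In form: {"delta_pos": [[tx, ty, tz], ...], "turn": [turn, ...]}. A call has 1 to 12 rows; each row shifts and turns the commanded pose from where the row before left it; what a row does not reach is not made up. A row lasts 1/10 s, in which the tool goes at most 50 mm and 8.59 degrees, less where a joint would pass 70% of its speed; a pose out of reach is approached as far as the arm can. A call with a number of a shift or a turn outside -1 to 1 is refused whole. A call with a gripper value outside its range is refused whole. "grip" is the closure, from 0 (fully open) to 1 (shut), set as the call begins (left out, the last holds). The fingers move at their own pace and stop on an object; "newtons" is the grip in N (left out, the last holds). Time passes only in rows, so rows that do not move let the fingers close. It gives the time, the measured TCP pose, the force, the opening and the grip force at its end, in the units of the state.
- read_state(): the state, without advancing time (a new reading comes with each control period).
- camera(name): name is "side" or "top"; returns a dict with "image" (480x640x3 uint8, red, green, blue), "z_map" (480x640 float32, m along the optical axis (not along the pixel's ray), 0 where there is no reading), "mtx" (3x3 intrinsics, pixels), "view" (4x4, takes a point from world to camera coordinates). Camera axes: x right, y up, looking along -z (the intrinsics and any distortion apply to the point x, -y, -z); pixel columns grow to the right and rows downward; lengths in m; the calibration is good to about 2 mm. A picture is of the moment at which its call begins.
- close_job(): hands the job in; it is judged then, once.
The state is a dict: "time": time; "joint_positions": joint angles; "joint_vel": joint speeds; "joint_torque": joint torques, N m; "ee_pos": TCP position; "eef_rot": TCP orientation; "ft_force": force on the tool from outside, world axes, zero at the start; "torque": the same for the moment, N m; "width": finger opening in m; "grip_force": force on a finger pad.
Only numpy, scipy, OpenCV 4.12 (cv2) and the standard library are available. Lean on these libraries where they do the work, as an engineer would, in place of code of your own. Each camera call takes 0.05 s, during which the arm holds its last target. There are 200 camera calls.

## Working session

There is one attempt and no reset: what is moved stays moved. The work goes in short steps, Python scripts to look and compute and a tool call to move; the robot and the scene stay as the last step left them, time stands still between calls to the robot, and variables do not carry over. Pictures are saved under pics/ and viewed, at most 10 in all, crops included, and the job is handed in when it is done.

Besides the shell and the picture viewer there is one more tool, called after "Request:" as name(argument=value, ...) on one line, values as JSON. step_arm: Moves the arm, as the interface text tells. Shifts and turns lie within -1 to 1; 1 stands for 25 mm of shift or 0.12 rad of turn. Its arguments: {"type":"object","properties":{"delta_pos":{"type":"array"},"turn":{"type":"array"},"grip":{"type":"number"},"newtons":{"type":"number"}},"required":["delta_pos","turn"]}

```bash
mkdir -p pics; cat > h.py <<'E'
from bench import *
import numpy as np, cv2
def grab(n):
    c=camera(n); c['bgr']=cv2.cvtColor(c['image'],cv2.COLOR_RGB2BGR); return c
def ray(c,u,v):
    K=c['mtx'];V=c['view'];d=np.linalg.solve(K,[u,v,1.]);d=np.array([d[0],-d[1],-d[2]])
    R=V[:3,:3];return -R.T@V[:3,3],R.T@d
def onz(c,u,v,z):
    o,d=ray(c,u,v);return o+d*(z-o[2])/d[2]
def cloud(c):
    v,u=np.mgrid[:480,:640];K=c['mtx'];z=c['z_map']
    P=np.stack([(u-K[0,2])/K[0,0]*z,-(v-K[1,2])/K[1,1]*z,-z],-1)
    V=c['view'];return (P-V[:3,3])@V[:3,:3]
E
python3 - <<'E'
from h import *
s=read_state();print(s)
a=grab('side');b=grab('top')
np.savez('c0.npz',t=b['image'])
cv2.imwrite('pics/s0.png',a['bgr']);cv2.imwrite('pics/t0.png',b['bgr'])
print(a['mtx'],a['view'],b['mtx'],b['view'])
E
```

```text
{'time': 0.0, 'joint_positions': array([ 1.27140228,  0.33288836, -0.064707  ,  1.46095778,  0.02162753,
        1.34988815, -0.08848644]), 'joint_vel': array([-8.74757342e-04,  2.68317068e-04,  4.75581458e-04,  3.41013007e-04,
        1.62776895e-04, -4.88777639e-05,  2.30887405e-04]), 'joint_torque': array([ 9.24808091e-06, -6.23243737e+01,  2.48102011e-02, -3.89897239e+01,
       -6.12826715e-02,  4.00313688e-02,  1.35512933e-04]), 'ee_pos': array([ 0.1706777 , -0.60083655,  0.22173581]), 'eef_rot': array([ 9.90434869e-01,  1.37979159e-01, -1.44771628e-04, -7.07920258e-04]), 'ft_force': array([-0.13993064,  0.78551792,  0.09048422]), 'torque': array([ 0.01366038, -0.03731033,  0.07421748]), 'grip_force': 0.0, 'width': 0.08707319961382516}
[[446.88002635   0.         328.19316187]
 [  0.         446.88002635 236.41403831]
 [  0.           0.           1.        ]] [[ 0.99255993 -0.12132345 -0.01026678 -0.60636577]
 [ 0.06905882  0.4915137   0.86812739 -0.10902373]
 [-0.10027794 -0.86237747  0.49623526 -1.46710051]
 [ 0.          0.          0.          1.        ]] [[522.24554305   0.         320.42283306]
 [  0.         522.24554305 242.4867762 ]
 [  0.           0.           1.        ]] [[-0.02828983 -0.99957721 -0.00671394  0.01758801]
 [ 0.99619957 -0.02874649  0.08221951 -0.63824713]
 [-0.08237775 -0.00436244  0.99659163 -1.72618672]
 [ 0.          0.          0.          1.        ]]
```

View pics/t0.png

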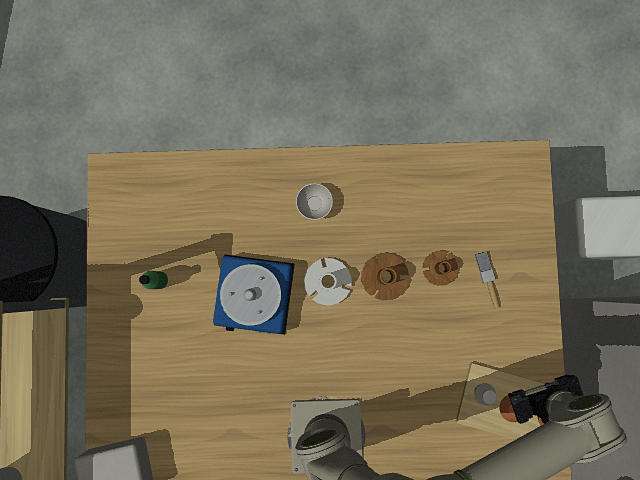

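View pics/s0.png

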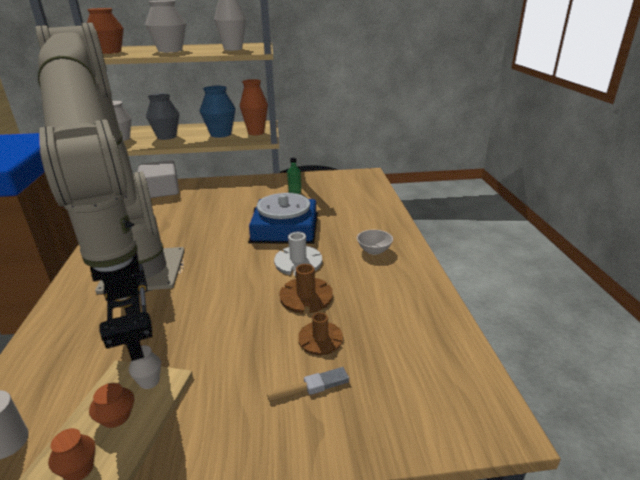

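Top view: three chucks stand on the bench, white (329,282), large brown (387,277) and small brown (441,267). The large brown one fits: it is not white, and it is the larger of its colour. The wheel is at (250,294), bowl at (314,201), bottle at (153,280) and brush at (487,275). I'll confirm in a crop and measure.

```bash
python3 - <<'E'
from h import *
b=grab('top');P=cloud(b);im=b['bgr']
cr=im[235:345,205:465];cv2.imwrite('pics/crop.png',cv2.resize(cr,None,fx=3,fy=3,interpolation=cv2.INTER_CUBIC))
hsv=cv2.cvtColor(im,cv2.COLOR_BGR2HSV)
def fit(m,name):
    p=P[m];xy=p[:,:2].astype(np.float32)
    (c,r)=cv2.minEnclosingCircle(xy);print(name,m.sum(),c,r,np.median(p,0))
def box(u0,u1,v0,v1):
    m=np.zeros((480,640),bool);m[v0:v1,u0:u1]=1;return m
z=P[...,2]
for n,bx in dict(big=box(355,418,245,310),small=box(418,465,240,300),white=box(300,358,250,310)).items():
    fit(bx&(z>.009)&(z<.025),n+' flange'); fit(bx&(z>.045),n+' neck')
    print(np.percentile(z[bx&(z>.045)],[50,95]))
w=box(205,300,240,345)
fit(w&(z>.095)&(z<.108),'head');fit(w&(z>.125),'boss');fit(w&(z>.109)&(z<.12),'pegs')
m=(w&(z>.107)&(z<.125)).astype(np.uint8)
n,l,st,ce=cv2.connectedComponentsWithStats(m)
for i in range(1,n): print(st[i],ce[i],P[l==i].mean(0))
for n,bx in dict(bowl=box(290,340,178,225),bottle=box(130,172,265,295)).items(): fit(bx&(z>.02),n)
E
```

```text
big flange 1353 (0.5105167031288147, -0.22134260833263397) 0.140913724899292 [ 0.51922204 -0.21235962  0.01664882]
big neck 172 (0.5108726024627686, -0.12394920736551285) 0.1169591099023819 [ 0.51638057 -0.20916904  0.09737294]
[0.09737294 1.77289769]
small flange 618 (0.5353036522865295, -0.40206992626190186) 0.11823487281799316 [ 0.54261827 -0.39576114  0.01284252]
small neck 108 (0.5167925357818604, -0.21406981348991394) 0.207117959856987 [ 0.53873832 -0.3938986   0.07142712]
[0.07142712 1.77289769]
white flange 1371 (0.5161081552505493, -0.02887028269469738) 0.13325771689414978 [ 0.51073694 -0.02345582  0.01613091]
white neck 121 (0.5085170865058899, -0.020790275186300278) 0.02781812660396099 [ 0.50579125 -0.01782735  0.10012986]
[0.10012986 1.77289769]
head 2492 (0.47307097911834717, 0.22766460478305817) 0.09809217602014542 [0.47285    0.22703387 0.10225075]
boss 141 (0.4813765585422516, 0.11747614294290543) 0.12651723623275757 [0.4779607  0.22083273 0.13578541]
pegs 177 (0.47385352849960327, 0.22824780642986298) 0.09570383280515671 [0.47587983 0.21376645 0.11047241]
[255 265   
[... 13253 characters left out ...]
   2   3] [236.33333333 320.33333333] [0.39244454 0.27180228 0.10848935]
[239 321   1   1   1] [239. 321.] [0.3902264  0.26311951 0.11018047]
[243 321   1   1   1] [243. 321.] [0.38968237 0.25095276 0.10711969]
[253 321   1   1   1] [253. 321.] [0.38880184 0.21928973 0.10713964]
[256 323   1   1   1] [256. 323.] [0.38227598 0.20989254 0.10725059]
[263 322   1   1   1] [263. 322.] [0.38478473 0.18770007 0.10712385]
[251 324   1   1   1] [251. 324.] [0.37959395 0.22574678 0.10740643]
bowl 573 (0.6656162738800049, 0.005068743135780096) 0.17211660742759705 [0.7854864  0.0183715  0.03727985]
bottle 408 (0.5192131996154785, 0.2822762727737427) 0.29175496101379395 [0.52874958 0.53628153 0.10794139]
```

View pics/crop.png

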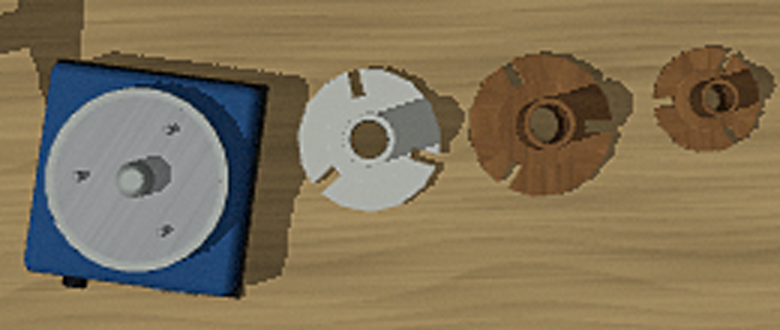

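The crop confirms the target: the large brown chuck has its bore at about (387,276) and its notches at about (376,260), (376,295) and (405,277). The pegs are at (232,293), (262,278) and (260,312). Next I'll refine the centres and the notch angle.

```bash
python3 - <<'E'
from h import *
b=grab('top');im=b['bgr'];P=cloud(b);z=P[...,2]
m=((z>.009)&(z<.13)).astype(np.uint8);m[:,:357]=0;m[:,416:]=0;m[:244]=0;m[312:]=0
m=cv2.morphologyEx(m,cv2.MORPH_OPEN,np.ones((3,3)))
cs,_=cv2.findContours(m,cv2.RETR_EXTERNAL,cv2.CHAIN_APPROX_NONE);k=max(cs,key=cv2.contourArea)
def circ(q):
    q=np.array(q);
    for _ in range(3):
        A=np.c_[2*q,np.ones(len(q))];s=np.linalg.lstsq(A,(q**2).sum(1),rcond=None)[0];r=(s[2]+s[:2]@s[:2])**.5
        d=np.hypot(*(q-s[:2]).T)-r;q=q[abs(d)<max(.003,d.std())]
    return s[:2],r,len(q)
h=cv2.convexHull(k)[:,0]
c,r,n=circ([onz(b,*p,.016)[:2] for p in h]);print('flange',c,r,n)
# neck top by depth
t=(z>.085)&(z<.115);t[:,:370]=0;t[:,404:]=0;t[:258]=0;t[294:]=0
ks,_=cv2.findContours(t.astype(np.uint8),cv2.RETR_EXTERNAL,cv2.CHAIN_APPROX_NONE);kk=max(ks,key=cv2.contourArea)
print('neck',circ([onz(b,*p,.1)[:2] for p in cv2.convexHull(kk)[:,0]]))
for u,v in [(375.4,259.7),(375.7,294.7),(404.7,277)]:
    q=onz(b,u,v,.012)[:2]-c;print('notch',np.hypot(*q),np.degrees(np.arctan2(q[1],q[0])))
w=np.array([.4735,.228])
for u,v in [(232,293),(262,277.5),(260,311.7)]:
    q=onz(b,u,v,.112)[:2]
    print('peg',q,np.hypot(*(q-w)),np.degrees(np.arctan2(*(q-w)[::-1])))
hm=((z>.09)&(z<.125)).astype(np.uint8);hm[:,:205]=0;hm[:,300:]=0
ks,_=cv2.findContours(hm,cv2.RETR_EXTERNAL,cv2.CHAIN_APPROX_NONE);kk=max(ks,key=cv2.contourArea)
print('head',circ([onz(b,*p,.102)[:2] for p in cv2.convexHull(kk)[:,0]]))
from scipy.spatial.transform import Rotation as R
s=read_state();print(s['ee_pos'],R.from_quat(s['eef_rot']).as_matrix().round(3))
E
```

```text
flange [ 0.51991961 -0.21332149] 0.07839603876663126 21
neck (array([ 0.5198033, -0.212419 ]), np.float64(0.027623967924930343), 16)
notch 0.06327535879626656 27.36340235496097
notch 0.06925585195127125 152.09099763018978
notch 0.06731606545165861 -94.06697217794078
peg [0.47891126 0.28366388] 0.05592628687807288 84.44755008100556
peg [0.52522556 0.18760796] 0.06562812381081323 -37.98596527411984
peg [0.41760817 0.19598652] 0.06441086481169968 -150.196970111588
head (array([0.47312406, 0.22717511]), np.float64(0.09736583035175178), 35)
[ 0.17072696 -0.60099652  0.2220684 ] [[ 0.962  0.273 -0.   ]
 [ 0.273 -0.962  0.001]
 [-0.    -0.001 -1.   ]]
```

The chuck is at (0.520,-0.213) with notches at about 28° (mod 120). The wheel is at (0.473,0.227) with pegs at about 86°, so the turn needed is about +57°. I'm moving now, turning the gripper a little on the way.

Request:
step_arm(delta_pos=[[0.87,0.97,0],[0.87,0.97,0],[0.87,0.97,0],[0.87,0.97,0],[0.87,0.97,0],[0.87,0.97,0],[0.87,0.97,0],[0.87,0.97,0],[0.87,0.97,0],[0.87,0.97,0],[0.87,0.97,0],[0.87,0.97,0]], turn=[0.4,0.4,0.4,0.4,0.4,0.4,0.4,0.4,0.4,0.4,0.4,0.4], grip=0, newtons=40)

```text
time: 1.4
ee_pos: [0.4324, -0.3091, 0.2226]
eef_rot: [0.91, 0.414, -0.0, 0.0]
ft_force: [0.2, 0.1, 1.0]
width: 0.0871
grip_force: 0.0
```

Request:
step_arm(delta_pos=[[0.88,0.96,0],[0.88,0.96,0],[0.87,0.96,0],[0.87,0.96,0],[0,0,0],[0,0,-0.8],[0,0,-0.8],[0,0,-0.8],[0,0,-0.8],[0,0,0],[0,0,0]], turn=[0,0,0,0,0,0,0,0,0,0,0])

```text
time: 2.5
ee_pos: [0.5191, -0.2145, 0.1429]
eef_rot: [0.911, 0.413, -0.0, -0.0]
ft_force: [-0.2, -0.4, 0.6]
width: 0.0872
grip_force: 0.0
```

```bash
python3 - <<'E'
from h import *
b=grab('top');a=grab('side');s=read_state();print(s['ee_pos'])
for n,c,p in(('top',b,[.52,-.213,.1]),('side',a,[.52,-.213,.1])):
    V=c['view'];q=V[:3,:3]@p+V[:3,3];uv=c['mtx']@[q[0],-q[1],-q[2]];uv=uv[:2]/uv[2];print(uv)
    u,v=map(int,uv);cv2.imwrite(f'pics/g_{n}.png',cv2.resize(c['bgr'][max(0,v-70):v+70,u-70:u+70],None,fx=4,fy=4))
A=cv2.imread('pics/g_top.png');B=cv2.imread('pics/g_side.png')
cv2.imwrite('pics/g.png',cv2.resize(np.hstack([A,B]),(800,400)))
E
```

```text
[ 0.51986584 -0.21457748  0.14384747]
[387.75737681 275.62832938]
[305.45902917 268.03528884]
```

View pics/g.png

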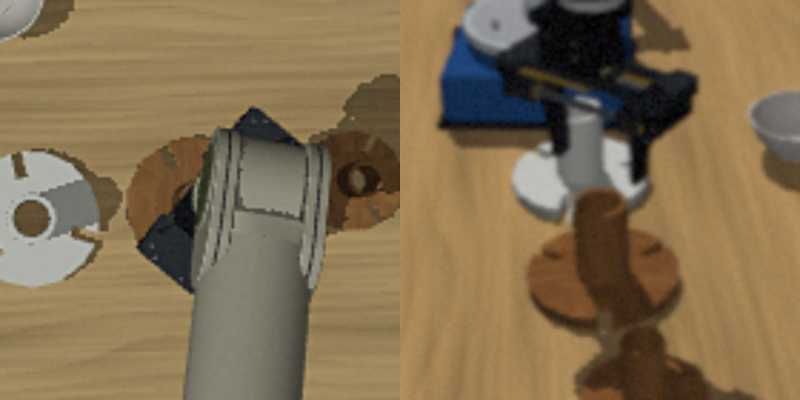

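The gripper is centred above the brown chuck, with a finger on each side of its neck at about (600,200) in the right half. I'll descend and grip.

Request:
step_arm(delta_pos=[[0,0,-0.65],[0,0,-0.65],[0,0,-0.65],[0,0,-0.65],[0,0,-0.65],[0,0,-0.65],[0,0,0],[0,0,0]], turn=[0,0,0,0,0,0,0,0])

```text
time: 3.4
ee_pos: [0.5199, -0.2145, 0.0461]
eef_rot: [0.91, 0.414, 0.0, 0.0]
ft_force: [0.3, 0.1, -0.3]
width: 0.0869
grip_force: 0.0
```

Request:
step_arm(delta_pos=[[0,0,0],[0,0,0],[0,0,0],[0,0,0],[0,0,0],[0,0,0],[0,0,0],[0,0,0]], turn=[0,0,0,0,0,0,0,0], grip=1, newtons=40)

```text
time: 4.2
ee_pos: [0.5192, -0.2141, 0.0452]
eef_rot: [0.91, 0.414, -0.0, -0.0]
ft_force: [-1.8, 2.7, 5.6]
width: 0.056
grip_force: 40.0
```

Request:
step_arm(delta_pos=[[0,0,0.5],[0,0,0.7],[0,0,0.8],[0,0,0.8],[0,0,0.8],[0,0,0.8],[0,0,0.8],[0,0,0.8],[0,0,0.8],[0,0,0],[0,0,0]], turn=[0,0,0,0,0,0,0,0,0,0,0])

```text
time: 5.3
ee_pos: [0.5191, -0.2142, 0.2146]
eef_rot: [0.91, 0.414, -0.0, 0.0]
ft_force: [-0.1, 0.3, -5.3]
width: 0.0563
grip_force: 40.0
```

Request:
step_arm(delta_pos=[[-0.09,0.5,0],[-0.09,0.8,0],[-0.09,0.88,0],[-0.09,0.88,0],[-0.09,0.88,0],[-0.09,0.88,0],[-0.09,0.88,0],[-0.09,0.88,0],[-0.09,0.88,0],[-0.09,0.88,0],[-0.09,0.88,0],[-0.09,0.88,0]], turn=[0.35,0.35,0.35,0.35,0.35,0.35,0.35,0.35,0.35,0.35,0.35,0.35])

```text
time: 6.5
ee_pos: [0.4921, 0.0401, 0.2151]
eef_rot: [0.777, 0.629, 0.0, 0.0]
ft_force: [0.4, 0.1, -5.7]
width: 0.0562
grip_force: 40.0
```

Request:
step_arm(delta_pos=[[-0.08,0.8,0],[-0.08,0.8,0],[-0.08,0.8,0],[-0.08,0.8,0],[-0.08,0.8,0],[-0.08,0.8,0],[-0.08,0.8,0],[-0.08,0.8,0],[-0.08,0.65,0],[0,0.4,0],[0,0,0],[0,0,0]], turn=[0.35,0.35,0.35,0.35,0.35,0.35,0.35,0.35,0.3,0,0,0])

```text
time: 7.7
ee_pos: [0.4746, 0.224, 0.2149]
eef_rot: [0.649, 0.76, -0.0, 0.0]
ft_force: [0.1, 0.1, -4.7]
width: 0.0563
grip_force: 40.0
```

```bash
python3 - <<'E'
from h import *
b=grab('top');a=grab('side');s=read_state();print(s['ee_pos'])
A=cv2.resize(b['bgr'][240:340,200:300],(400,400),interpolation=cv2.INTER_CUBIC)
B=cv2.resize(a['bgr'][150:250,235:335],(400,400),interpolation=cv2.INTER_CUBIC)
cv2.imwrite('pics/w.png',np.hstack([A,B]))
np.savez('w.npz',t=b['image'],s=a['image'])
E
```

```text
[0.47469389 0.22340453 0.2149744 ]
```

View pics/w.png

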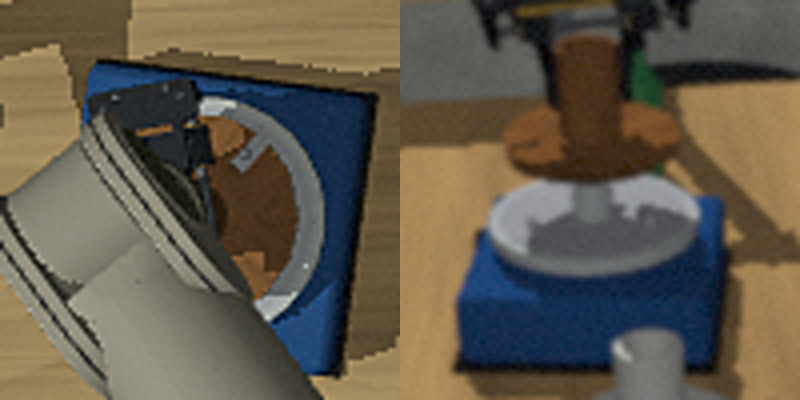

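```bash
python3 - <<'E'
from h import *
b=grab('top');a=grab('side');c=np.array(read_state()['ee_pos'])[:2]
print(c)
for u,v in[(262.1,279.6),(260.3,281.6),(264.5,277)]:
    q=onz(b,u,v,.185)[:2]-c;print(np.hypot(*q),np.degrees(np.arctan2(*q[::-1])))
for n,cam in(('boss side',a),):
    im=cv2.imread('pics/s0.png')
    cv2.imwrite('pics/boss.png',np.hstack([cv2.resize(im[185:235,250:325],(600,400),interpolation=cv2.INTER_CUBIC)]))
P=cloud(b)
# pre-grasp top picture: boss by brightness / depth not available now; flange arc of held chuck:
z=P[...,2];m=(z>.172)&(z<.195);m[:,:245]=0;m[:,300:]=0;m[:262]=0;m[320:]=0
p=P[m];print(m.sum(),np.median(p[:,2]))
h=cv2.convexHull(p[:,:2].astype(np.float32))[:,0];h=h[np.hypot(*(h-c).T)>.07]
from scipy.optimize import least_squares
print(least_squares(lambda s:np.hypot(*(h-s).T)-.08,c,loss='soft_l1',f_scale=.002).x,len(h))
E
```

```text
[0.47461737 0.22358661]
0.06198805584836516 -46.241166115072076
0.0538801046093826 -46.667511310014575
0.07266650552833027 -45.932271306553275
616 0.18577346479986545
[0.47534355 0.22437448] 20
```

View pics/boss.png

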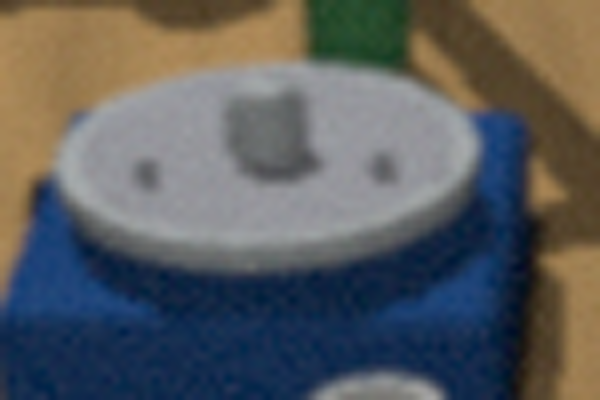

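The side view shows the boss centred on the head and the pegs either side of it. The held chuck has a notch at about -46.5°, and the nearest peg is at about -33°, so I need +7 to +14° more. I'll descend to just above the pegs.

Request:
step_arm(delta_pos=[[-0.08,0.12,0],[0,0,0],[0,0,-0.4],[0,0,-0.4],[0,0,-0.4],[0,0,-0.4],[0,0,-0.3],[0,0,0],[0,0,0]], turn=[0.3,0.3,0,0,0,0,0,0,0])

```text
time: 8.8
ee_pos: [0.4723, 0.2276, 0.1676]
eef_rot: [0.621, 0.784, 0.0, -0.0]
ft_force: [-0.4, -0.4, -5.4]
width: 0.0562
grip_force: 40.0
```

Request:
step_arm(delta_pos=[[0,0,-0.08],[0,0,-0.08],[0,0,0],[0,0,0]], turn=[0,0,0,0])

```text
time: 9.2
ee_pos: [0.4723, 0.2275, 0.1637]
eef_rot: [0.621, 0.784, 0.0, 0.0]
ft_force: [-0.3, 0.9, -4.8]
width: 0.0557
grip_force: 40.0
```

Request:
step_arm(delta_pos=[[0,-0.03,-0.04],[0,0,-0.04],[0,0,-0.04],[0,0,0],[0,0,0]], turn=[0,0,0,0,0])

```text
time: 9.7
ee_pos: [0.4723, 0.2268, 0.1605]
eef_rot: [0.621, 0.784, 0.0, -0.0]
ft_force: [-0.7, -0.1, -5.6]
width: 0.0557
grip_force: 40.0
```

Request:
step_arm(delta_pos=[[0,0,-0.04],[0,0,0],[0,0,0]], turn=[0,0,0])

```text
time: 10.0
ee_pos: [0.4723, 0.2268, 0.1596]
eef_rot: [0.621, 0.784, 0.0, 0.0]
ft_force: [-0.4, 0.2, -4.2]
width: 0.0564
grip_force: 40.0
```

Request:
step_arm(delta_pos=[[0,0,-0.03],[0,0,0],[0,0,0]], turn=[0,0,0])

```text
time: 10.3
ee_pos: [0.4724, 0.2268, 0.159]
eef_rot: [0.621, 0.784, 0.0, 0.0]
ft_force: [-0.3, -0.7, -2.4]
width: 0.056
grip_force: 40.0
```

Request:
step_arm(delta_pos=[[0,0,-0.03],[0,0,0],[0,0,0]], turn=[0,0,0])

```text
time: 10.6
ee_pos: [0.4725, 0.2269, 0.1584]
eef_rot: [0.621, 0.784, 0.0, 0.0]
ft_force: [-1.5, -0.8, 2.0]
width: 0.0561
grip_force: 40.0
```

It has made light contact, about 7 N on the pegs. Now I'll turn in small steps.

Request:
step_arm(delta_pos=[[0,0,0],[0,0,0],[0,0,0]], turn=[0.15,0.15,0])

```text
time: 10.9
ee_pos: [0.4721, 0.2266, 0.1576]
eef_rot: [0.607, 0.795, -0.0, -0.0]
ft_force: [0.0, 0.2, -5.2]
width: 0.0564
grip_force: 40.0
```

Request:
step_arm(delta_pos=[[0,0,0],[0,0,0],[0,0,0]], turn=[0.15,0.1,0])

```text
time: 11.2
ee_pos: [0.4722, 0.2267, 0.158]
eef_rot: [0.595, 0.804, -0.0, -0.0]
ft_force: [-0.5, -0.2, -4.6]
width: 0.0564
grip_force: 40.0
```

Request:
step_arm(delta_pos=[[0,0,0],[0,0,0],[0,0,0]], turn=[0.1,0.1,0])

```text
time: 11.5
ee_pos: [0.4723, 0.2268, 0.1581]
eef_rot: [0.585, 0.811, 0.0, 0.0]
ft_force: [-0.2, -0.2, -4.5]
width: 0.0564
grip_force: 40.0
```

The contact force vanished after the first turn, so the notches are about over the pegs. I'll go back a little and lower gently.

Request:
step_arm(delta_pos=[[0,0,0],[0,0,-0.04],[0,0,0],[0,0,0]], turn=[-0.2,0,0,0])

```text
time: 11.9
ee_pos: [0.4723, 0.2268, 0.157]
eef_rot: [0.595, 0.804, 0.0, -0.0]
ft_force: [0.1, -0.3, -4.5]
width: 0.0562
grip_force: 40.0
```

Request:
step_arm(delta_pos=[[0,0,-0.04],[0,0,0],[0,0,0]], turn=[0,0,0])

```text
time: 12.2
ee_pos: [0.4723, 0.2268, 0.156]
eef_rot: [0.595, 0.804, 0.0, -0.0]
ft_force: [-0.7, 0.7, -5.0]
width: 0.0558
grip_force: 40.0
```

It's going down without resistance, already about 3 mm below the peg tops.

Request:
step_arm(delta_pos=[[0,0,-0.06],[0,0,-0.06],[0,0,0],[0,0,0]], turn=[0,0,0,0])

```text
time: 12.6
ee_pos: [0.4723, 0.2268, 0.153]
eef_rot: [0.595, 0.804, -0.0, -0.0]
ft_force: [-0.0, 0.7, -4.4]
width: 0.0564
grip_force: 40.0
```

Request:
step_arm(delta_pos=[[0,0,-0.06],[0,0,-0.04],[0,0,0],[0,0,0]], turn=[0,0,0,0])

```text
time: 13.0
ee_pos: [0.4723, 0.2268, 0.1505]
eef_rot: [0.595, 0.804, 0.0, -0.0]
ft_force: [-0.4, -0.6, -4.1]
width: 0.0563
grip_force: 40.0
```

Request:
step_arm(delta_pos=[[0,0,-0.06],[0,0,-0.04],[0,0,0],[0,0,0]], turn=[0,0,0,0])

```text
time: 13.4
ee_pos: [0.4723, 0.2267, 0.148]
eef_rot: [0.595, 0.804, 0.0, 0.0]
ft_force: [0.3, 1.3, -5.4]
width: 0.0563
grip_force: 40.0
```

Request:
step_arm(delta_pos=[[0,0,-0.04],[0,0,-0.02],[0,0,0],[0,0,0]], turn=[0,0,0,0])

```text
time: 13.8
ee_pos: [0.4725, 0.2269, 0.1472]
eef_rot: [0.595, 0.804, 0.0, 0.0]
ft_force: [-2.9, -1.9, 5.8]
width: 0.056
grip_force: 40.0
```

It stops about 11.5 mm below the first contact, with force rising, so it is at or nearly on the head. A light extra push, then release.

Request:
step_arm(delta_pos=[[0,0,-0.04],[0,0,0],[0,0,0]], turn=[0,0,0])

```text
time: 14.1
ee_pos: [0.4725, 0.2269, 0.1471]
eef_rot: [0.595, 0.804, 0.0, 0.001]
ft_force: [-6.3, -3.9, 17.7]
width: 0.0559
grip_force: 40.0
```

Request:
step_arm(delta_pos=[[0,0,0],[0,0,0],[0,0,0],[0,0,0],[0,0,0],[0,0,0]], turn=[0,0,0,0,0,0], grip=0)

```text
time: 14.7
ee_pos: [0.4723, 0.2268, 0.1455]
eef_rot: [0.595, 0.804, 0.0, -0.0]
ft_force: [1.1, -0.4, 0.0]
width: 0.0859
grip_force: 0.0
```

Request:
step_arm(delta_pos=[[0,0,0.4],[0,0,0.8],[0,0,0.8],[0,0,0.8],[0,0,0.8],[0,0,0.8],[-0.5,-0.8,0.5],[-0.5,-0.9,0.3],[-0.5,-0.9,0],[-0.3,-0.9,0],[0,-0.9,0],[0,0,0]], turn=[0,0,0,0,0,0,0,0,0,0,0,0])

```text
time: 15.9
ee_pos: [0.4275, 0.114, 0.2763]
eef_rot: [0.597, 0.802, -0.0, 0.001]
ft_force: [0.5, -0.3, -0.4]
width: 0.087
grip_force: 0.0
```

```bash
python3 - <<'E'
from h import *
b=grab('top');a=grab('side');print(read_state()['ee_pos'])
A=cv2.resize(b['bgr'][240:340,200:300],(400,400),interpolation=cv2.INTER_CUBIC)
B=cv2.resize(a['bgr'][150:250,235:335],(400,400),interpolation=cv2.INTER_CUBIC)
cv2.imwrite('pics/f.png',np.hstack([A,B]))
P=cloud(b);z=P[...,2];w=np.zeros(z.shape,bool);w[245:340,210:295]=1
hsv=cv2.cvtColor(b['bgr'],cv2.COLOR_BGR2HSV);br=(hsv[...,1]>90)&(hsv[...,0]<20)&w
m=br&(z>.105)&(z<.14);print(m.sum(),np.median(z[m]),'flange top, want .118')
m=br&(z>.17)&(z<.24);print(m.sum(),np.median(z[m]),P[m].mean(0),'neck top, want .202')
E
```

```text
[0.42740435 0.11699783 0.27620604]
755 0.1184060207619643 flange top, want .118
135 0.20048918388512565 [0.477675   0.22625342 0.19702003] neck top, want .202
```

View pics/f.png

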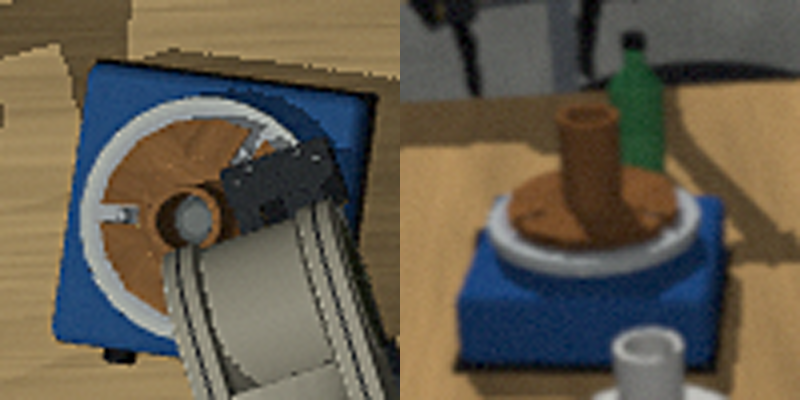

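The chuck is seated: pegs show in the notches at (120,213) and (262,140), the boss fills the bore at (192,217), and the flange top measures 0.118 as it should. The gripper is clear, so I'm handing in.

```bash
python3 -c "
from bench import *
print(close_job())"
```

```text
the job is handed in; nothing more can be done
None
```

The large brown chuck is on the wheel, seated over the three pegs and released, with its flange top measured at 0.118 m (0.118 m expected when fully home). The arm is clear, the job was handed in at about 16 s, and no verdict was returned.

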